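# Light a reference disc with a hand-held lamp lid

### The arm

A 6-joint arm with a two-finger parallel gripper is mounted at the origin on the work surface. World frame = base frame: x ahead of the robot, y to its left, z up, the work surface at z = 0. Lengths are in m, angles in degrees, forces in N, time in s.
With the tool pointing down it reaches from about 0.375 to 0.9 m from the base axis. Payload 3.1 kg.
Tool frame: the origin (TCP) lies at the centre of the arm's flange, where the gripper is bolted on; the fingertips stand 182 mm ahead of it and the grasp point (between the pads) lies bot.grip_point_offset ahead of it (bot.grip_point_offset is the distance from the TCP to the grasp point, in m); x points along the fingers, z is the direction in which the jaws open and shut, and the axes are right-handed (so a half turn about x gives the same grasp; the last joint's range is limited). The gripper opens to 87 mm and grips with 3 to 60 N. Pads are 19 mm wide; open, the fingers measure 117 mm over their backs; the gripper's body (75 mm by 190 mm) begins 51 mm behind the grasp point.
Start: joints at [-77.435, 30.224, 82.088, -0, 67.689, -10.227], TCP at [0.242, -0.576, 0.405] pointing down, gripper open.
Joint ranges: [-176.69, 176.69], [-43.24, 126.21], [12.49, 139.97], [-82, 262], [0, 151.66], [-163.58, 163.58]. Speed limits (degrees/s): [159.86, 159.86, 180, 180, 180, 180].

### API

Orientations are given as a 3x3 rotation matrix whose columns are the frame's x, y, z axes.
In Python, from rig import bot gives the robot as it stands.
- The arm moves only by the tool step_arm, never from a script. Its argument "motion" is a list that holds one entry, the list of rows, each a list of 7 numbers: the turn, a rotation vector about the world's x, y, z in degrees, then the shift along the world's x, y, z in mm, then the finger opening in mm, from 0 to 87. A call has 1 to 12 rows; each row is the pose to reach, as a shift and turn from the pose commanded when the call began; what a row does not reach only later rows make up. A row lasts 1/12 s, in which the tool goes at most 41.7 mm and 7.16 degrees, less where a joint would pass 70% of its speed; a pose out of reach is approached as far as the arm can. A call with a gripper value outside its range is refused whole. The fingers move at their own pace and stop on an object; the grip force is fixed at half the most. Time passes only in rows, so rows that repeat a pose let the fingers close. It gives the time, the measured TCP pose, the force and the opening at its end, in the units of the state.
- bot.read_state(): the state, without advancing time (a new reading comes with each control period).
- bot.capture(name): name is "side" or "top"; returns a dict with "frame" (400x640x3 uint8, red, green, blue), "range_z" (400x640 float32, m along the optical axis (not along the pixel's ray), 0 where there is no reading), "fx", "fy", "cx", "cy" (pixels), "cam_to_world" (4x4, takes a point from camera to world coordinates). Camera axes: x right, y down, z forward; pixel columns grow to the right and rows downward; lengths in m; the calibration is good to about 2 mm. A picture is of the moment at which its call begins.
- bot.hand_in(): hands the job in, once; it reports no verdict.
The state is a dict: "time_s": time; "joint_positions": joint angles; "qvel": joint speeds; "tau": joint torques, N m; "position": TCP position; "tcp_rot": TCP orientation; "force": force on the tool from outside, world axes, zero at the start; "moment": the same for the moment, N m; "opening": opening from 0.0 (shut) to 1.0 (fully open).
Only numpy, scipy, OpenCV 4.12 (cv2) and the standard library are available. Lean on these libraries where they do the work, as an engineer would, in place of code of your own. Each camera call takes 0.05 s, during which the arm holds its last target.

### The job

Balance the round white reference disc, lying flat, on the crown of the upturned steel bowl and let go of it. Then raise the lamp lid of the white box by its bar and hold it still, 50 degrees open from closed, so that the lamp under it lights the disc: the lid falls shut by itself, so finish while still holding it there. The disc must stay balanced, and everything else on the bench stays where it is.

Things in the scene. Friction and masses are not known exactly. Their poses are not given: they have to be found in the camera images.
- disc: round white glazed ceramic reference disc, 46 mm in diameter, 24 mm thick, about 95 g, lying flat on the bench at the right. Origin: centre of its underside, z its axis, up. It lies beside the equally white square block (tile) and either may be the nearer one.
- dome: upturned half-round steel bowl fixed to the bench: a smooth hemisphere of radius 70 mm, 70 mm high, with a thin rim 148 mm across at its foot. Origin: centre of its foot, on the bench. A flat piece set within a few mm of the crown rocks gently and stays.
- dome_top (a point): crown (highest point) of the steel bowl, 70 mm above the bench
- lampbox: white open box, 180 (x) by 240 (y) by 80 (z) mm, fixed to the bench at the left; it stands turned by up to 0.3 rad. Origin: centre of its underside; x points from its front (the bar side, towards the robot) to the hinge side, y along the hinge, z up.
- lamplid (a joint): opening angle of the lamp lid in rad: 0 closed (lying level on the box), growing as the front edge rises, stop at 1.35; 50 degrees is 0.873. The lid, 180 by 240 by 12 mm, has its hinge along the box's far top edge. Its weight (about 0.4 kg) and a weak spring always pull it shut; raising it at the bar takes about 2 to 3 N.
- lid_hinge (a point): point on the hinge axis, mid-length, 80.5 mm above the bench; the axis is level and runs along the box's y. Fixed to the box, with the box's axes.
- lid_bar (a point): middle of the lid's round steel bar, 10 mm thick, 120 mm long, parallel to the hinge; 220 mm from the hinge axis along the lid and 6 mm above the lid's underside plane, which holds that axis; 86.5 mm above the bench when closed. It stands 40 mm in front of the lid's edge on two arms at its ends, free on both sides (gap 35 by 110 mm). Axes turn with the lid: x towards the hinge, y along the bar.
- tile: square white ceramic block, 44 by 44 by 24 mm, to be left alone. Origin: centre of its underside.
- flask: conical glass flask, 64 mm across the foot, 105 mm high, bystander near the robot, between bowl and box. Origin: centre of its underside.
- beaker: small glass cup, 50 mm across, 50 mm high, bystander on the far side of the steel bowl. Origin: centre of its underside.
- reagent: amber bottle, 60 mm across, 140 mm high, bystander at the left. Origin: centre of its underside.
- crucible: white ceramic cup, 60 mm across, 45 mm high, bystander at the left. Origin: centre of its underside.
- spatula: spatula with wooden handle lying at the left edge, bystander. Origin: on its underside.
- weight: brass knob weight, 34 mm across, 46 mm high, bystander at the right, at the back. Origin: centre of its underside.
Mind the look-alikes: they are no part of the job. What is shaped like the disc but black or turquoise is not meant.

How it is judged:
By the outcome, as a careful person would: the job done as asked, in the order asked, and still so for the second after the job is handed in, while the arm keeps its last pose, push and grip.
It also fails if it takes over 70 s, if anything falls off the work surface, if the arm or the gripper's body presses on something with over 40 N, if the wrist force passes 120 N, or if a joint passes its speed limit or range.

## Working session

There is one attempt and no reset: what is moved stays moved. The work goes in short steps, Python scripts to look and compute and a tool call to move; the robot and the scene stay as the last step left them, time stands still between calls to the robot, and variables do not carry over. Pictures are saved under pics/ and viewed, and the job is handed in when it is done.

Besides the shell and the picture viewer there is one more tool, called by a JSON object that holds its "method" and its "body". step_arm: Moves the arm, as the interface text tells. Its arguments: {"type":"object","properties":{"motion":{"type":"array"}},"required":["motion"]}

```bash
ls; mkdir -p pics
python3 - <<'E'
from rig import bot
import cv2,pickle
s=bot.read_state();print({k:s[k] for k in ('time_s','position','tcp_rot','force','opening')},bot.grip_point_offset)
for n in('side','top'):
    c=bot.capture(n);pickle.dump(c,open(f'{n}0.pkl','wb'))
    cv2.imwrite(f'pics/{n}0.png',c['frame'][:,:,::-1]);print(n,c['fx'],c['fy'],c['cx'],c['cy'],c['cam_to_world'].round(3).tolist() if hasattr(c['cam_to_world'],'round') else c['cam_to_world'])
E
```

```text
pics
{'time_s': 0.0, 'position': array([ 0.24206898, -0.5758472 ,  0.40375796]), 'tcp_rot': array([[-4.74516900e-04,  9.21930815e-01,  3.87354291e-01],
       [ 2.13228277e-03,  3.87354387e-01, -9.21928431e-01],
       [-9.99997614e-01,  3.88478260e-04, -2.14962340e-03]]), 'force': array([-0.18051747, -0.14302322,  0.97802532]), 'opening': 1.0007551387854712} 0.1635
side 364.0427818431223 364.0427818431223 318.4625225185438 200.80144205188643 [[0.984, -0.093, 0.15, 0.347], [-0.176, -0.563, 0.807, -0.976], [0.01, -0.821, -0.571, 0.857], [0.0, 0.0, 0.0, 1.0]]
top 464.81351306228237 464.81351306228237 319.59668926072106 197.92777087672056 [[-0.008, -0.997, 0.082, 0.403], [-1.0, 0.01, 0.019, 0.072], [-0.019, -0.082, -0.996, 1.593], [0.0, 0.0, 0.0, 1.0]]
```

View pics/side0.png

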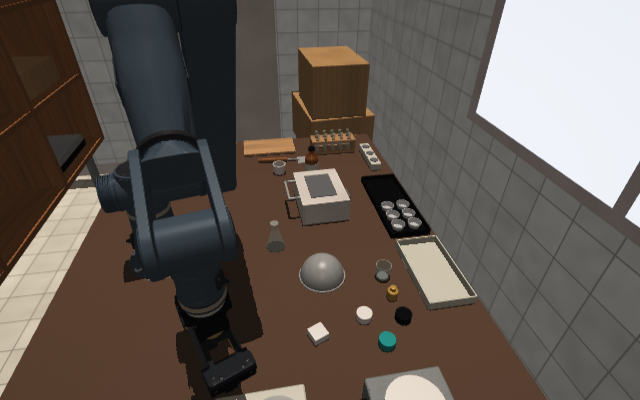

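View pics/top0.png

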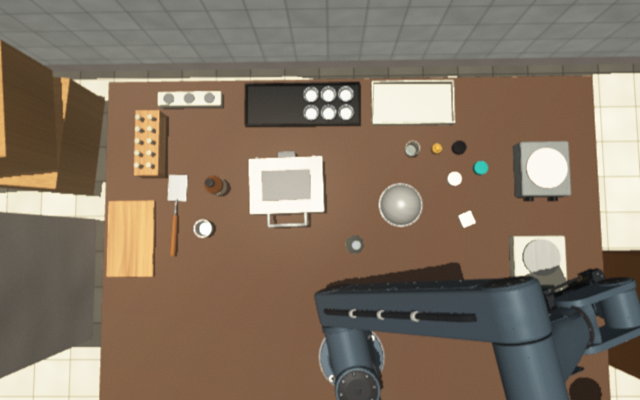

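The side view shows a round white piece at (364,314), a square white one at (318,333), the bowl at (322,272) and the box at (322,195). In the top view these are at (455,179), (467,219), (400,205) and (286,185), and the bar is at (288,226).

Pieces that could be taken for the disc (top view):
- round white (455,179)
- square white tile (467,219)
- black round (459,147)
- turquoise round (481,168)
- hotplate discs (547,167) and (541,255), far too big

I choose the round white one at (455,179) and will check it in a crop.

```bash
cat > h.py <<'E'
import numpy as np,cv2,pickle
def ray(c,u,v):
    M=np.array(c['cam_to_world']);d=np.array([(u-c['cx'])/c['fx'],(v-c['cy'])/c['fy'],1.]);return M[:3,3],M[:3,:3]@d
def plane(c,u,v,z):
    o,d=ray(c,u,v);return o+d*(z-o[2])/d[2]
def proj(c,p):
    M=np.linalg.inv(np.array(c['cam_to_world']));q=M[:3,:3]@np.array(p)+M[:3,3];return q[0]/q[2]*c['fx']+c['cx'],q[1]/q[2]*c['fy']+c['cy']
def cloud(c):
    v,u=np.mgrid[:400,:640];z=c['range_z'];M=np.array(c['cam_to_world'])
    P=np.stack([(u-c['cx'])/c['fx']*z,(v-c['cy'])/c['fy']*z,z],-1)@M[:3,:3].T+M[:3,3];P[z==0]=np.nan;return P
def crop(c,name,x0,y0,x1,y1,s):
    im=cv2.resize(c['frame'][y0:y1,x0:x1,::-1],None,fx=s,fy=s,interpolation=cv2.INTER_CUBIC);cv2.imwrite('pics/'+name,im)
E
python3 - <<'E'
from h import *
T=pickle.load(open('top0.pkl','rb'));S=pickle.load(open('side0.pkl','rb'))
crop(T,'topc.png',360,130,500,260,5);crop(S,'sidec.png',290,240,420,360,5);crop(T,'topl.png',230,140,340,240,6);crop(S,'sidel.png',270,160,360,230,8)
# white blobs
for n,c,(x0,y0,x1,y1) in(('top',T,(440,165,490,235)),('side',S,(300,300,380,350))):
    f=c['frame'].astype(int);m=np.zeros((400,640),np.uint8);m[y0:y1,x0:x1]=((f.min(2)>(150))*255)[y0:y1,x0:x1]
    k,l,st,ce=cv2.connectedComponentsWithStats(m)
    for i in range(1,k):
        if st[i,4]>15: print(n,st[i],ce[i].round(2),plane(c,*ce[i],.024).round(4))
P=cloud(T)
# dome sphere fit from depth
for n,c,(x0,y0,x1,y1) in(('top',T,(370,175,430,235)),('side',S,(295,245,350,295))):
    P=cloud(c)[y0:y1,x0:x1].reshape(-1,3);P=P[(P[:,2]>.015)&(P[:,2]<.1)]
    A=np.c_[2*P,np.ones(len(P))];s=np.linalg.lstsq(A,(P**2).sum(1),rcond=None)[0];print(n,'sphere',s[:3],np.sqrt(s[3]+s[:3]@s[:3]),len(P))
E
```

```text
top [447 172  15  14 161] [454.32 178.24] [ 0.5937 -0.3549  0.024 ]
top [458 211  18  17 193] [466.53 218.77] [ 0.4564 -0.3913  0.024 ]
side [357 306  15  13 160] [364.01 312.18] [ 0.595  -0.3538  0.024 ]
side [308 322  21  19 222] [317.72 330.75] [ 0.4574 -0.391   0.024 ]
top sphere [ 0.50951155 -0.17322655  0.0028249 ] 0.06794236362547978 1259
side sphere [ 0.50885384 -0.17210609  0.00274897] 0.06861214001335096 1186
```

View pics/topc.png

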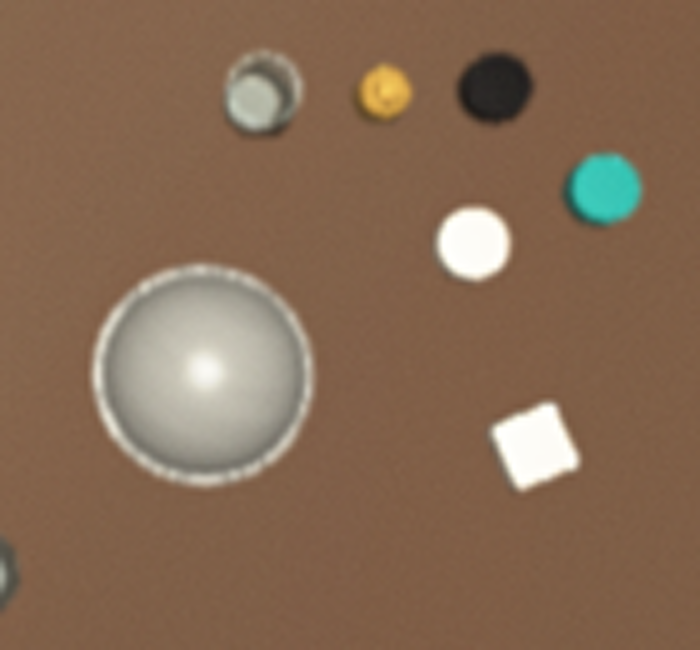

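View pics/sidec.png

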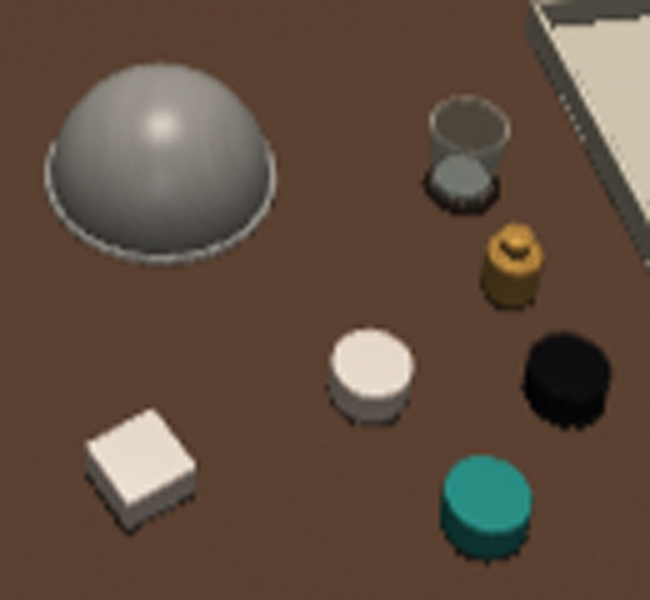

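View pics/topl.png

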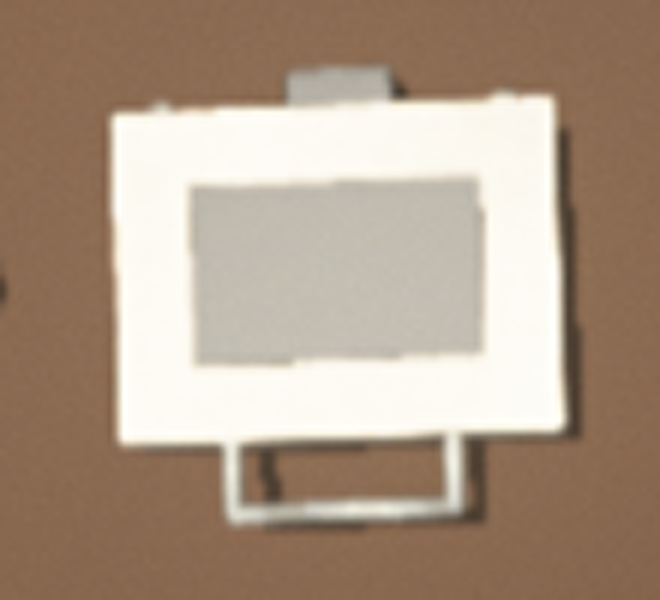

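View pics/sidel.png

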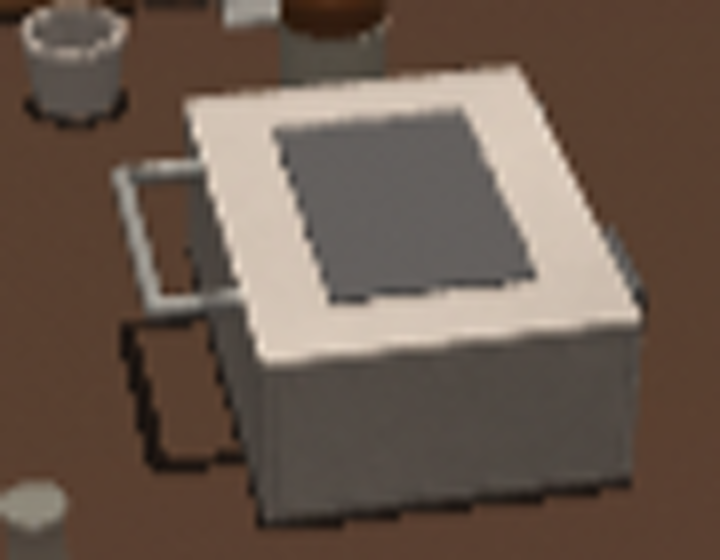

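Crops: the white piece at side-crop (371,375) is round and the one at (140,470) is square, so the choice holds. The lid corners in the top crop are (112,113), (554,96), (568,430) and (120,442), with the bar ends near (235,516) and (460,507). Next come more accurate positions for the bowl, box and bystanders.

Run:
```python
from h import *
T=pickle.load(open('top0.pkl','rb'));S=pickle.load(open('side0.pkl','rb'))
def pt(c,X,Y,s,x0,y0,z): return plane(c,(X+.5)/s-.5+x0,(Y+.5)/s-.5+y0,z)
print('rim ctr',pt(T,203,375,5,360,130,0.001).round(4), pt(S,160,(63+262)/2,5,290,240,0.001).round(4))
# dome: rim mask fit
f=T['frame'];hsv=cv2.cvtColor(f,cv2.COLOR_RGB2HSV);m=np.zeros((400,640),np.uint8);m[175:235,370:430]=((hsv[...,1]<60)*255)[175:235,370:430]
cs,_=cv2.findContours(m,cv2.RETR_EXTERNAL,cv2.CHAIN_APPROX_NONE);k=max(cs,key=cv2.contourArea);e=cv2.fitEllipse(k);print('ell',e,plane(T,*e[0],0.001).round(4))
Pc=cloud(T)
q=[Pc[v,u] for v,u in((204,400),(205,400),(205,401),(204,401))];print('crown depth',np.array(q).round(4).tolist())
# lid
h=cv2.cvtColor(f,cv2.COLOR_RGB2HSV);m=np.zeros((400,640),np.uint8);m[140:240,235:335]=((f.min(2)>200)*255)[140:240,235:335]
m2=cv2.morphologyEx(m,cv2.MORPH_OPEN,np.ones((5,5)));cs,_=cv2.findContours(m2,cv2.RETR_EXTERNAL,cv2.CHAIN_APPROX_NONE);k=max(cs,key=cv2.contourArea);r=cv2.minAreaRect(k);print(r)
print('lid box',[plane(T,*p,.0925).round(4).tolist() for p in cv2.boxPoints(r)])
C=[pt(T,X,Y,6,230,140,.0925) for X,Y in((112,113),(554,96),(568,430),(120,442))]
for a in C: print(a.round(4))
print('sides',[np.linalg.norm(C[i]-C[(i+1)%4]).round(4) for i in range(4)])
Cs=[pt(S,X,Y,8,270,160,.0925) for X,Y in((188,101),(518,67),(640,323),(264,362))]
print('side cam lid');[print(a.round(4)) for a in Cs]
print('sides',[np.linalg.norm(Cs[i]-Cs[(i+1)%4]).round(4) for i in range(4)])
print('bar top',[pt(T,X,Y,6,230,140,.0865).round(4) for X,Y in((232,514),(463,507))])
print('bar side',[pt(S,X,Y,8,270,160,.0865).round(4) for X,Y in((122,175),(156,303))])
# lid plane z check and flask, beaker
P=Pc[165:175,262:312];print('lid z',np.nanmedian(P[...,2]))
for n,(u,v) in dict(flask=(355,245),beaker=(412,149),weight=(437,148)).items(): print(n,plane(T,u,v,.05).round(3),Pc[v,u].round(3))
```

```text
rim ctr [ 0.5077 -0.1742  0.001 ] [ 0.5107 -0.1622  0.001 ]
ell ((400.1152038574219, 204.5880889892578), (42.9749641418457, 43.72925567626953), 122.46150970458984) [ 0.5077 -0.1739  0.001 ]
crown depth [[0.5051, -0.1628, 0.0706], [0.5019, -0.1631, 0.0681], [0.5016, -0.1656, 0.0733], [0.5054, -0.167, 0.065]]
((285.739013671875, 184.64877319335938), (55.254276275634766, 73.15178680419922), 88.21009063720703)
lid box [[0.6585, 0.3319, 0.0925], [0.6633, 0.0926, 0.0925], [0.4829, 0.0885, 0.0925], [0.4777, 0.3255, 0.0925]]
[0.6578 0.3321 0.0925]
[0.6643 0.091  0.0925]
[0.4824 0.085  0.0925]
[0.4782 0.327  0.0925]
sides [np.float64(0.2412), np.float64(0.182), np.float64(0.242), np.float64(0.1796)]
side cam lid
[0.4799 0.3264 0.0925]
[0.6562 0.3339 0.0925]
[0.6617 0.0919 0.0925]
[0.486  0.0894 0.0925]
sides [np.float64(0.1764), np.float64(0.242), np.float64(0.1756), np.float64(0.2371)]
bar top [array([0.439 , 0.2671, 0.0865]), array([0.4417, 0.1421, 0.0865])]
bar side [array([0.4396, 0.2692, 0.0865]), array([0.4439, 0.1532, 0.0865])]
lid z 0.0925946379177669
flask [ 0.372 -0.015  0.05 ] [ 0.373 -0.012  0.106]
beaker [ 0.691 -0.21   0.05 ] [ 0.699 -0.218  0.007]
weight [ 0.693 -0.294  0.05 ] [ 0.694 -0.295  0.042]
```

Bowl centre is about (0.5085,-0.173), disc (0.594,-0.354), hinge middle (0.660,0.212), bar middle (0.440,0.206), and box yaw about 1.5°. I'm moving above the disc first, then I'll refine the bowl.

{"method": "step_arm", "body": {"motion": [[[0,0,0,352,221,-104,64],[0,0,0,352,221,-104,64],[0,0,0,352,221,-104,64],[0,0,0,352,221,-104,64],[0,0,0,352,221,-104,64],[0,0,0,352,221,-104,64],[0,0,0,352,221,-104,64],[0,0,0,352,221,-104,64],[0,0,0,352,221,-104,64],[0,0,0,352,221,-104,64],[0,0,0,352,221,-104,64],[0,0,0,352,221,-104,64]]]}}

```text
time_s: 1.1
position: [0.5963, -0.3521, 0.2988]
tcp_rot: [[-0.002, 0.92, 0.392], [0.002, 0.392, -0.92], [-1.0, -0.001, -0.003]]
force: [-0.6, -1.3, -0.2]
opening: 0.734
```

Run:
```python
from h import *
from rig import bot
from scipy.optimize import least_squares
for n,(x0,y0,x1,y1) in(('top',(370,175,430,235)),('side',(295,245,350,295))):
    c=pickle.load(open(n+'0.pkl','rb'))
    P=cloud(c)[y0:y1,x0:x1].reshape(-1,3);P=P[(P[:,2]>.015)&(P[:,2]<.1)]
    for it in range(2):
        r=least_squares(lambda a:np.linalg.norm(P-[a[0],a[1],a[2]],axis=1)-.07,[.509,-.173,0],loss='soft_l1',f_scale=.002);print(n,r.x.round(4),np.std(r.fun))
# recentred rim per side view, at least the rim's visible left/right extremes
s=bot.read_state();print(s['time_s'],s['position'],s['tcp_rot'].round(4).tolist(),s['opening'],s['joint_positions'].round(1))
c=bot.capture('side');cv2.imwrite('pics/side1.png',c['frame'][:,:,::-1])
```

```text
top [ 5.096e-01 -1.735e-01 -2.000e-04] 0.0025424635383082686
top [ 5.096e-01 -1.735e-01 -2.000e-04] 0.0025424635383082686
side [ 0.509  -0.1713  0.0011] 0.001635427535909264
side [ 0.509  -0.1713  0.0011] 0.001635427535909264
1.1 [ 0.59634567 -0.35210456  0.29876949] [[-0.0016, 0.9199, 0.392], [0.0021, 0.3921, -0.9199], [-1.0, -0.0006, -0.0026]] 0.7340990743911912 [-39.8  42.2  76.5   0.   61.5  27.1]
```

View pics/side1.png

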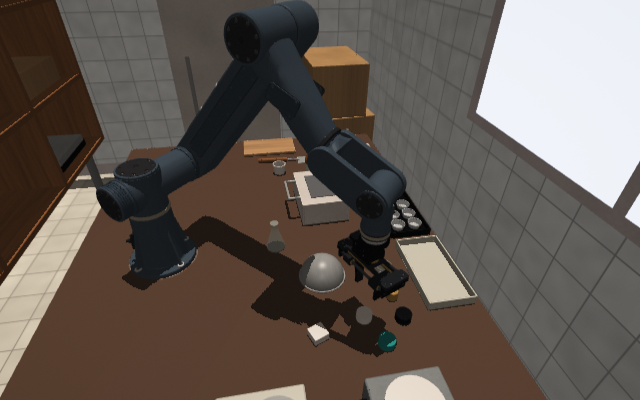

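The picture shows the gripper above the disc (364,315), on the pick side, with the tile (318,333) and turquoise piece (388,341) clear of it. The measured position is 2 mm off target, so I'll settle and read it again.

{"method": "step_arm", "body": {"motion": [[[0,0,0,0,0,-30,64],[0,0,0,0,0,-60,64],[0,0,0,0,0,-60,64],[0,0,0,0,0,-60,64],[0,0,0,0,0,-60,64],[0,0,0,0,0,-60,64]]]}}

```text
time_s: 1.65
position: [0.5942, -0.3566, 0.2432]
tcp_rot: [[0.003, 0.922, 0.386], [-0.003, 0.386, -0.922], [-1.0, 0.002, 0.004]]
force: [-0.6, 0.2, 0.6]
opening: 0.734
```

Run:
```python
from h import *
from rig import bot
for n in('side','top'):
    c=bot.capture(n)
    crop(c,n+'2.png',*((320,220,430,340) if n=='side' else (400,120,520,260)),5)
s=bot.read_state();print(s['time_s'],s['position'],s['tcp_rot'].round(4).tolist(),s['opening'],s['qvel'].round(2))
g=s['position']+s['tcp_rot'][:,0]*.1635;print(g, g+s['tcp_rot'][:,0]*.0185)
```

```text
1.75 [ 0.59437462 -0.35608077  0.24305773] [[0.0029, 0.9222, 0.3868], [-0.0025, 0.3868, -0.9222], [-1.0, 0.0017, 0.0034]] 0.7334054153439241 [ 0.32  0.29  0.3   0.09 -0.09  0.06]
[ 0.59485018 -0.35649227  0.07955894] [ 0.59490399 -0.35653883  0.06105908]
```

View pics/side2.png

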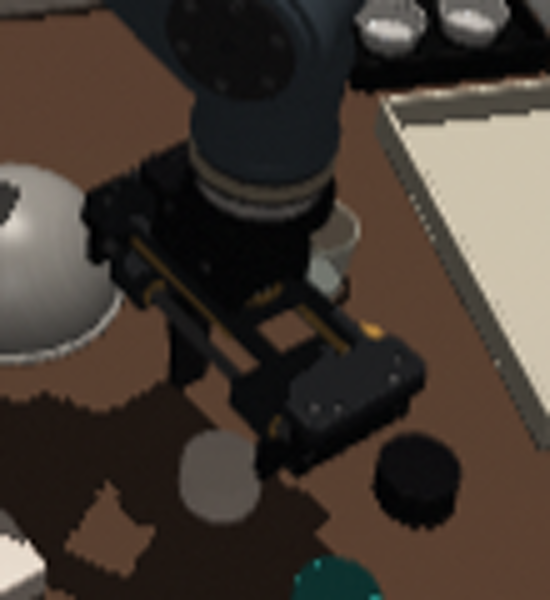

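View pics/top2.png

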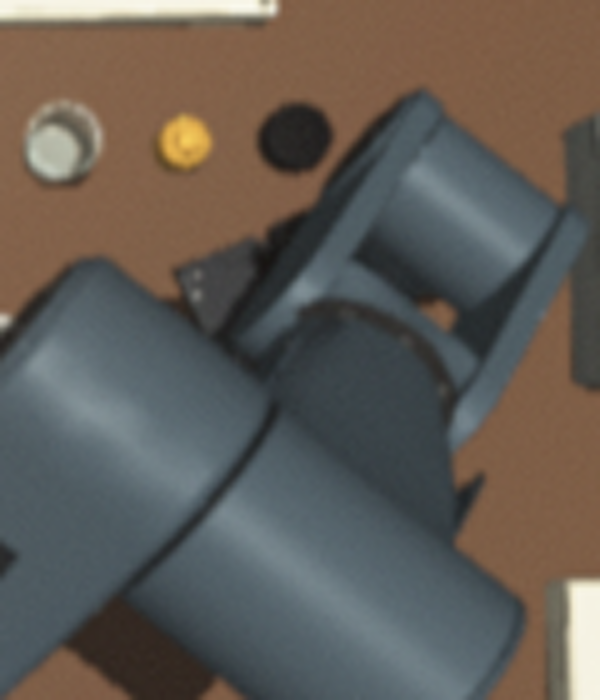

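The side crop shows the open fingers at (185,345) and (270,450), on either side of the disc (220,475) once lowered. Descending.

{"method": "step_arm", "body": {"motion": [[[0,0,0,0,1,-14,64],[0,0,0,0,1,-28,64],[0,0,0,0,1,-42,64],[0,0,0,0,1,-55,64],[0,0,0,0,1,-55,64],[0,0,0,0,1,-55,64],[0,0,0,0,1,-55,64],[0,0,0,0,1,-55,64]]]}}

```text
time_s: 2.42
position: [0.5939, -0.3539, 0.1848]
tcp_rot: [[-0.001, 0.922, 0.388], [0.001, 0.388, -0.922], [-1.0, -0.001, -0.001]]
force: [0.3, 0.7, 0.4]
opening: 0.736
```

Run:
```python
from h import *
from rig import bot
for n in('side',):
    c=bot.capture(n)
    crop(c,n+'3.png',320,240,430,350,5)
s=bot.read_state();print(s['time_s'],s['position'],s['tcp_rot'].round(4).tolist(),s['opening'],s['force'],s['qvel'].round(2))
g=s['position']+s['tcp_rot'][:,0]*.1635;print(g, g+s['tcp_rot'][:,0]*.0185)
```

```text
2.4667 [ 0.59399274 -0.35399611  0.18503203] [[-0.0008, 0.9219, 0.3874], [0.0007, 0.3874, -0.9219], [-1.0, -0.0005, -0.001]] 0.7375755471865449 [0.35328257 0.57937285 0.05733905] [-0.03 -0.37 -0.29 -0.06  0.07  0.01]
[ 0.59385655 -0.35388209  0.02153213] [ 0.59384114 -0.35386919  0.00303214]
```

View pics/side3.png

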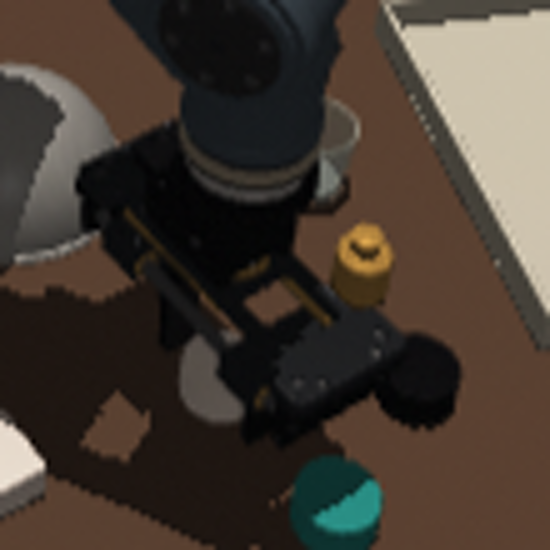

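The disc (210,375 in the crop) sits between the fingers and the tips are 3 mm above the bench. I'll raise 3 mm and close.

{"method": "step_arm", "body": {"motion": [[[0,0,0,0,0,3,64],[0,0,0,0,0,3,64],[0,0,0,0,0,3,50],[0,0,0,0,0,3,46],[0,0,0,0,0,3,40],[0,0,0,0,0,3,36],[0,0,0,0,0,3,30],[0,0,0,0,0,3,30],[0,0,0,0,0,3,30],[0,0,0,0,0,3,30],[0,0,0,0,0,3,30]]]}}

```text
time_s: 3.38
position: [0.5942, -0.3542, 0.1889]
tcp_rot: [[0.0, 0.922, 0.387], [-0.0, 0.387, -0.922], [-1.0, 0.0, 0.0]]
force: [-0.7, -0.4, 1.2]
opening: 0.516
```

Run:
```python
from h import *
from rig import bot
s=bot.read_state();print(s['time_s'],s['position'],s['tcp_rot'].round(4).tolist(),s['opening']*87,s['force'],s['qvel'].round(2))
g=s['position']+s['tcp_rot'][:,0]*.1635;print(g, g+s['tcp_rot'][:,0]*.0185)
```

```text
3.3833 [ 0.59418462 -0.35422302  0.18885649] [[0.0001, 0.9219, 0.3875], [-0.0002, 0.3875, -0.9219], [-1.0, 0.0, 0.0002]] 44.87287338798479 [-0.70253476 -0.37533659  1.24602041] [ 0.   -0.01  0.07  0.05  0.01 -0.01]
[ 0.59420547 -0.35425684  0.0253565 ] [ 0.59420783 -0.35426067  0.0068565 ]
```

The opening stops at 45 mm, so the disc is gripped. Lifting and carrying it above the bowl.

{"method": "step_arm", "body": {"motion": [[[0,0,0,0,0,15,30],[0,0,0,0,0,40,30],[0,0,0,0,0,70,30],[0,0,0,0,0,95,30],[0,0,0,0,0,105,30],[0,0,0,0,0,110,30],[0,0,0,0,0,110,30]]]}}

```text
time_s: 3.97
position: [0.5942, -0.3541, 0.3]
tcp_rot: [[0.001, 0.922, 0.387], [-0.001, 0.387, -0.922], [-1.0, 0.001, 0.001]]
force: [-0.4, 0.7, -0.2]
opening: 0.521
```

{"method": "step_arm", "body": {"motion": [[[0,0,0,-5,10,0,30],[0,0,0,-14,30,0,30],[0,0,0,-28,60,0,30],[0,0,0,-42,90,0,30],[0,0,0,-56,120,0,30],[0,0,0,-70,150,0,30],[0,0,0,-80,170,0,30],[0,0,0,-85,181,0,30],[0,0,0,-85,181,0,30],[0,0,0,-85,181,0,30],[0,0,0,-85,181,0,30],[0,0,0,-85,181,0,30]]]}}

```text
time_s: 4.97
position: [0.5102, -0.1748, 0.2987]
tcp_rot: [[0.002, 0.922, 0.386], [-0.001, 0.386, -0.922], [-1.0, 0.001, 0.002]]
force: [-0.9, -0.4, -0.5]
opening: 0.523
```

Run:
```python
from h import *
from rig import bot
c=bot.capture('side');crop(c,'side4.png',270,190,380,300,5);pickle.dump(c,open('side4.pkl','wb'))
c=bot.capture('top');crop(c,'top4.png',340,140,460,260,5)
s=bot.read_state();print(s['time_s'],s['position'],s['tcp_rot'].round(4).tolist(),s['opening']*87,s['force'],s['qvel'].round(2))
g=s['position']+s['tcp_rot'][:,0]*.1635;print(g, g+s['tcp_rot'][:,0]*.0185)
```

```text
5.0667 [ 0.50977229 -0.17445809  0.29865637] [[0.001, 0.9224, 0.3862], [-0.0007, 0.3862, -0.9224], [-1.0, 0.0006, 0.001]] 45.267080264097494 [ 0.96358986 -0.91606529 -1.46882837] [ 0.05 -0.27  0.62  0.04  0.18  0.05]
[ 0.50993471 -0.17457153  0.13515649] [ 0.50995309 -0.17458436  0.1166565 ]
```

View pics/side4.png

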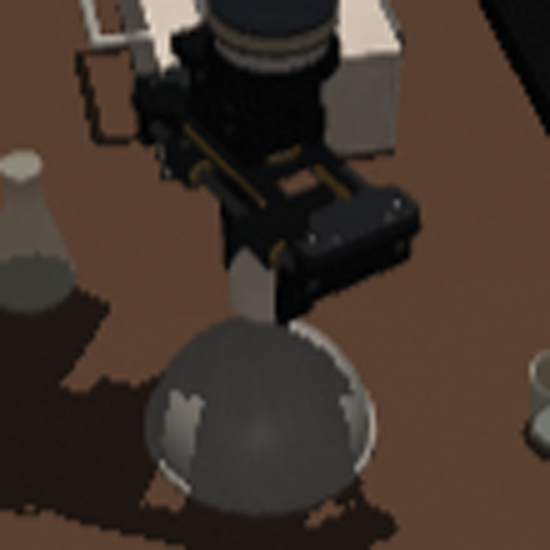

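View pics/top4.png

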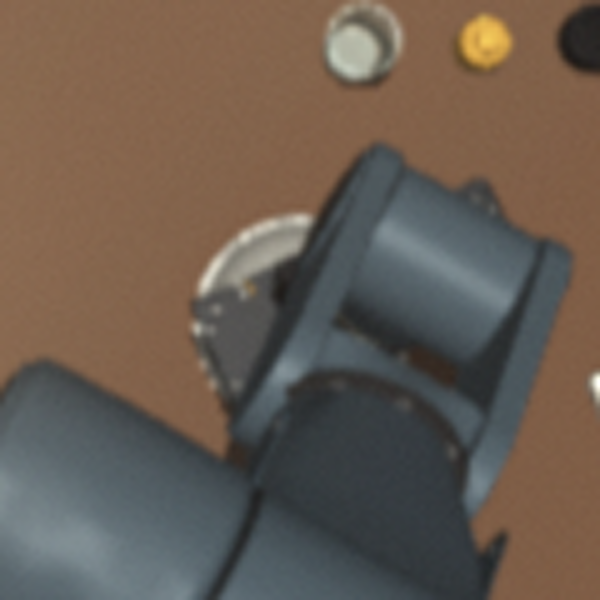

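The disc (255,285 in the crop) is held over the bowl's crown. Lowering most of the way, then settling.

{"method": "step_arm", "body": {"motion": [[[0,0,0,0,0,-6,30],[0,0,0,0,0,-14,30],[0,0,0,0,0,-22,30],[0,0,0,0,0,-29,30],[0,0,0,0,0,-34,30],[0,0,0,0,0,-36,30],[0,0,0,0,0,-36,30],[0,0,0,0,0,-36,30],[0,0,0,0,0,-36,30],[0,0,0,0,0,-36,30],[0,0,0,0,0,-36,30],[0,0,0,0,0,-36,30]]]}}

```text
time_s: 6.07
position: [0.5092, -0.1732, 0.263]
tcp_rot: [[0.001, 0.922, 0.387], [-0.0, 0.387, -0.922], [-1.0, 0.0, 0.0]]
force: [0.1, 0.6, -1.3]
opening: 0.522
```

Run:
```python
from h import *
from rig import bot
c=bot.capture('side');crop(c,'side5.png',280,210,370,300,6);pickle.dump(c,open('side5.pkl','wb'))
s=bot.read_state();print(s['time_s'],s['position'],s['tcp_rot'].round(4).tolist(),s['opening']*87,s['force'],s['qvel'].round(2))
```

```text
6.1167 [ 0.50919315 -0.1731693   0.26301913] [[0.0005, 0.9219, 0.3874], [-0.0003, 0.3874, -0.9219], [-1.0, 0.0003, 0.0004]] 45.37474948952412 [ 0.69432555  0.32578645 -1.61141812] [-0.06  0.09  0.05  0.06  0.02 -0.01]
```

View pics/side5.png

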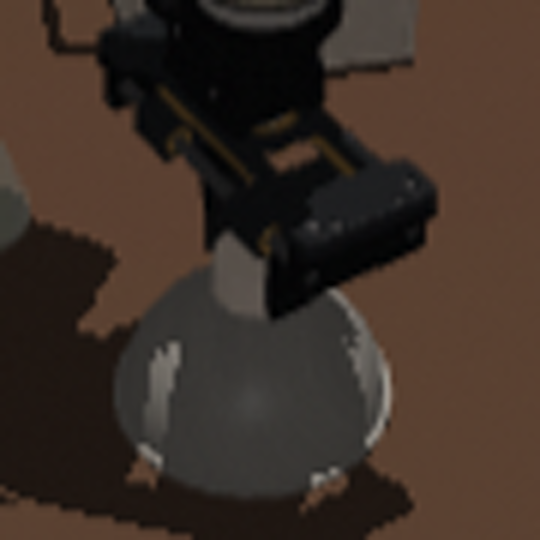

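The arm has settled at (0.5092, -0.1732), about 4 mm above contact. Lowering onto the crown in small steps.

{"method": "step_arm", "body": {"motion": [[[0,0,0,0,0,-1,30],[0,0,0,0,0,-2,30],[0,0,0,0,0,-3,30],[0,0,0,0,0,-3,30],[0,0,0,0,0,-3,30]]]}}

```text
time_s: 6.53
position: [0.5091, -0.1732, 0.2596]
tcp_rot: [[-0.0, 0.922, 0.387], [0.0, 0.387, -0.922], [-1.0, -0.0, -0.0]]
force: [0.4, -0.2, -1.4]
opening: 0.516
```

{"method": "step_arm", "body": {"motion": [[[0,0,0,0,0,-0.5,30],[0,0,0,0,0,-1,30],[0,0,0,0,0,-1,30],[0,0,0,0,0,-1,30]]]}}

```text
time_s: 6.87
position: [0.5092, -0.1732, 0.2588]
tcp_rot: [[0.0, 0.922, 0.387], [-0.0, 0.387, -0.922], [-1.0, 0.0, 0.0]]
force: [-0.8, -1.2, -1.6]
opening: 0.518
```

Run:
```python
from rig import bot
s=bot.read_state();print(s['time_s'],s['position'],s['force'],s['moment'])
```

```text
6.8667 [ 0.50917523 -0.17317917  0.25876426] [-0.75175937 -1.24894507 -1.60468013] [0.00884458 0.02145787 0.01575724]
```

{"method": "step_arm", "body": {"motion": [[[0,0,0,0,0,-0.3,30],[0,0,0,0,0,-0.5,30],[0,0,0,0,0,-0.5,30],[0,0,0,0,0,-0.5,30]]]}}

```text
time_s: 7.2
position: [0.5092, -0.1731, 0.2586]
tcp_rot: [[0.0, 0.922, 0.387], [-0.0, 0.387, -0.922], [-1.0, 0.0, 0.0]]
force: [-0.6, 1.3, 5.8]
opening: 0.52
```

Run:
```python
from rig import bot
s=bot.read_state();print(s['time_s'],s['position'],s['force'],s['moment'])
```

```text
7.2 [ 0.50917285 -0.17314622  0.25863909] [-0.55945897  1.29456958  5.82717097] [ 0.11164055  0.15871941 -0.00210026]
```

Contact: Fz went from −1.6 to +5.8 N. I'll ease the push slightly and open.

{"method": "step_arm", "body": {"motion": [[[0,0,0,0,0,0.2,30],[0,0,0,0,0,0.3,30],[0,0,0,0,0,0.3,30]]]}}

```text
time_s: 7.45
position: [0.5092, -0.1732, 0.2586]
tcp_rot: [[0.0, 0.922, 0.387], [-0.0, 0.387, -0.922], [-1.0, 0.0, 0.0]]
force: [-1.5, 0.9, 3.0]
opening: 0.524
```

{"method": "step_arm", "body": {"motion": [[[0,0,0,0,0,0,60],[0,0,0,0,0,0,60],[0,0,0,0,0,0,60],[0,0,0,0,0,0,60],[0,0,0,0,0,0,60],[0,0,0,0,0,0,60]]]}}

```text
time_s: 7.95
position: [0.5091, -0.1732, 0.2584]
tcp_rot: [[-0.0, 0.922, 0.387], [0.0, 0.387, -0.922], [-1.0, -0.0, -0.0]]
force: [0.3, 0.8, -0.2]
opening: 0.684
```

Run:
```python
from h import *
from rig import bot
c=bot.capture('side');crop(c,'side6.png',280,210,370,300,6);pickle.dump(c,open('side6.pkl','wb'))
s=bot.read_state();print(s['time_s'],s['position'],s['opening']*87,s['force'],s['moment'])
```

```text
8.0 [ 0.50913186 -0.17317308  0.25843718] 59.78804245008238 [-0.34751828 -0.96349274 -0.4091212 ] [-0.01854735  0.06992109 -0.02466521]
```

View pics/side6.png

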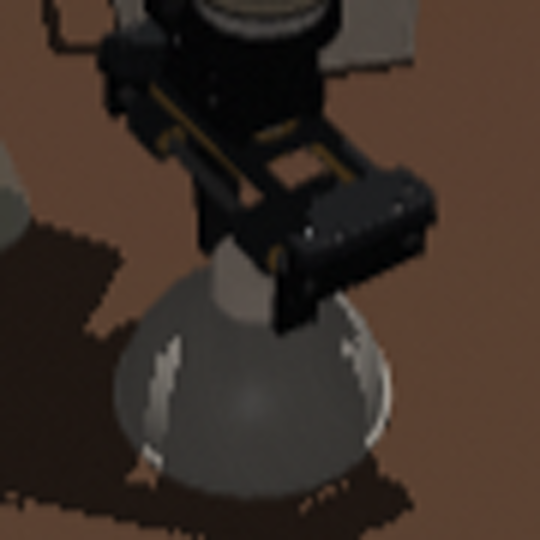

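The disc (245,280 in the crop) stays on the crown with the fingers clear of it. Raising straight up.

{"method": "step_arm", "body": {"motion": [[[0,0,0,0,0,3,60],[0,0,0,0,0,8,60],[0,0,0,0,0,16,60],[0,0,0,0,0,26,60],[0,0,0,0,0,40,60],[0,0,0,0,0,60,60],[0,0,0,0,0,85,60],[0,0,0,0,0,110,60],[0,0,0,0,0,120,60],[0,0,0,0,0,120,60]]]}}

```text
time_s: 8.83
position: [0.5098, -0.1735, 0.382]
tcp_rot: [[0.007, 0.922, 0.387], [-0.004, 0.388, -0.922], [-1.0, 0.005, 0.006]]
force: [0.5, -0.4, 0.6]
opening: 0.691
```

Run:
```python
from h import *
from rig import bot
c=bot.capture('side');crop(c,'side7.png',280,190,380,300,5);pickle.dump(c,open('side7.pkl','wb'))
s=bot.read_state();print(s['time_s'],s['position'],s['opening']*87,s['force'],s['joint_positions'].round(1))
P=cloud(c)
f=c['frame'].astype(int)
```

```text
8.8833 [ 0.5092344  -0.17320304  0.38006309] 59.64353075614677 [-0.12805207  0.11476631 -0.18483008] [-30.7  25.4  96.2   0.   58.2  36.5]
```

View pics/side7.png

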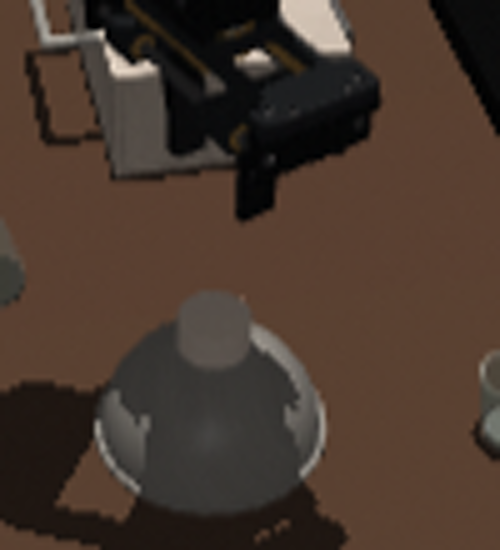

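The disc (215,328 in the crop) stands level on the crown, freed. Now moving over the bar and turning the jaws by +68.7°.

{"method": "step_arm", "body": {"motion": [[[0,0,3,-3,15,0,60],[0,0,9,-9,45,0,50],[0,0,15,-16,80,0,40],[0,0,22,-22,115,0,30],[0,0,29,-29,150,0,30],[0,0,36,-36,190,0,30],[0,0,43,-43,230,0,30],[0,0,50,-50,265,0,30],[0,0,56,-56,300,0,30],[0,0,62,-62,335,0,30],[0,0,67,-66,365,0,30],[0,0,68.7,-69,379,0,30]]]}}

```text
time_s: 9.88
position: [0.4386, 0.2086, 0.377]
tcp_rot: [[-0.003, -0.032, 0.999], [0.0, 0.999, 0.032], [-1.0, 0.0, -0.003]]
force: [0.9, -0.7, -0.6]
opening: 0.347
```

{"method": "step_arm", "body": {"motion": [[[0,0,0,0,0,-15,30],[0,0,0,0,0,-40,30],[0,0,0,0,0,-60,30],[0,0,0,0,0,-65,30],[0,0,0,0,0,-65,30],[0,0,0,0,0,-65,30],[0,0,0,0,0,-65,30],[0,0,0,0,0,-65,30]]]}}

```text
time_s: 10.55
position: [0.4406, 0.2058, 0.3144]
tcp_rot: [[0.002, -0.026, 1.0], [0.0, 1.0, 0.026], [-1.0, 0.0, 0.002]]
force: [1.2, 0.3, 0.9]
opening: 0.342
```

Run:
```python
from h import *
from rig import bot
c=bot.capture('side');crop(c,'side8.png',260,130,380,300,4);pickle.dump(c,open('side8.pkl','wb'))
c=bot.capture('top');crop(c,'top8.png',230,120,440,280,3.5) if 0 else cv2.imwrite('pics/top8.png',cv2.resize(c['frame'][130:270,230:440,::-1],None,fx=3.5,fy=3.5));pickle.dump(c,open('top8.pkl','wb'))
s=bot.read_state();print(s['time_s'],s['position'],s['tcp_rot'].round(4).tolist(),s['opening']*87,s['force'],s['joint_positions'].round(1))
```

```text
10.65 [0.44043604 0.20581055 0.31443702] [[0.002, -0.0259, 0.9997], [0.0004, 0.9997, 0.0259], [-1.0, 0.0004, 0.002]] 30.08872403800916 [-1.28015727 -0.23296302  0.02609871] [ 11.8  27.8 106.8   0.   45.2  10.4]
```

View pics/side8.png

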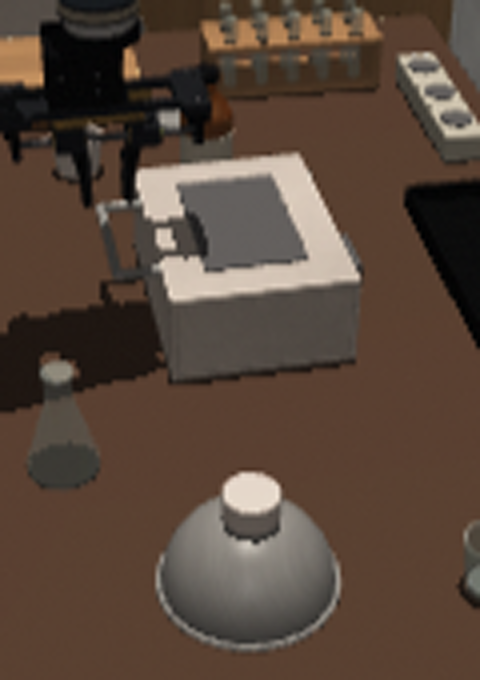

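View pics/top8.png

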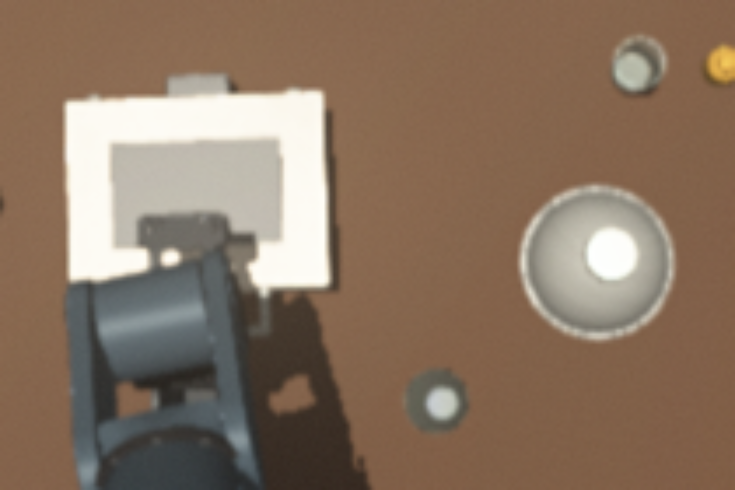

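The disc shows at side (250,503) and top (612,253). It's offset from the bowl's centre in the top view, which height parallax would cause, so I'll check it numerically.

Run:
```python
from h import *
for n,(x0,y0,x1,y1) in(('top',(380,180,425,230)),('side',(305,240,345,272))):
    c=pickle.load(open(n+'8.pkl','rb'));f=c['frame'].astype(int);m=np.zeros((400,640),np.uint8);m[y0:y1,x0:x1]=((f.min(2)>(225 if n=='top' else 170))*255)[y0:y1,x0:x1]
    k,l,st,ce=cv2.connectedComponentsWithStats(m)
    for i in range(1,k):
        if st[i,4]>20:
            print(n,st[i],ce[i].round(2),plane(c,*ce[i],.094).round(4))
            P=cloud(c)[l==i];A=np.c_[P[:,:2]-np.nanmean(P[:,:2],0),np.ones(len(P))];print('plane',np.linalg.lstsq(A,P[:,2],rcond=None)[0].round(4))
```

```text
top [398 196  14  14 155] [404.26 202.2 ] [ 0.5092 -0.1731  0.094 ]
plane [0.1256 0.0454 0.0929]
side [316 248  14  10 109] [322.42 252.61] [ 0.5102 -0.1712  0.094 ]
plane [-0.0223 -0.0379  0.0954]
```

The disc's centre is within about 1–2 mm of the crown in both views and it is level. Descending to the bar with opening 30, one finger in the gap.

{"method": "step_arm", "body": {"motion": [[[0,0,0,0,0,-10,30],[0,0,0,0,0,-22,30],[0,0,0,0,0,-35,30],[0,0,0,0,0,-47,30],[0,0,0,0,0,-57,30],[0,0,0,0,0,-62,30],[0,0,0,0,0,-62,30],[0,0,0,0,0,-62,30],[0,0,0,0,0,-62,30],[0,0,0,0,0,-62,30]]]}}

```text
time_s: 11.48
position: [0.4404, 0.2059, 0.2522]
tcp_rot: [[0.002, -0.026, 1.0], [0.0, 1.0, 0.026], [-1.0, 0.0, 0.002]]
force: [1.0, -0.1, -0.2]
opening: 0.347
```

Run:
```python
from h import *
from rig import bot
c=bot.capture('side');crop(c,'side9.png',260,130,360,220,6)
s=bot.read_state();print(s['time_s'],s['position'],s['tcp_rot'].round(4).tolist(),s['opening']*87,s['force'])
```

```text
11.5333 [0.44035448 0.20590677 0.25220047] [[0.0014, -0.0261, 0.9997], [0.0003, 0.9997, 0.0261], [-1.0, 0.0003, 0.0014]] 29.999544483157205 [ 0.45646319 -0.24114482  0.29146359]
```

View pics/side9.png

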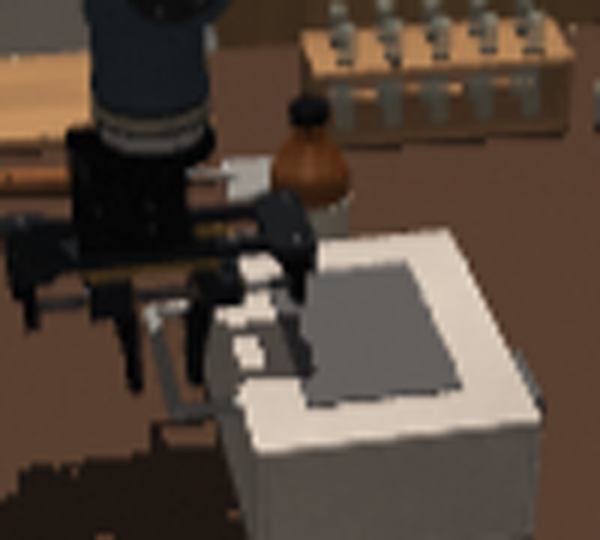

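The bar lies between the two fingers (130,350) and (197,340), with the right one in the gap. Closing.

{"method": "step_arm", "body": {"motion": [[[0,0,0,0,0,0,20],[0,0,0,0,0,0,14],[0,0,0,0,0,0,10],[0,0,0,0,0,0,5],[0,0,0,0,0,0,0],[0,0,0,0,0,0,0],[0,0,0,0,0,0,0],[0,0,0,0,0,0,0]]]}}

```text
time_s: 12.2
position: [0.4403, 0.2059, 0.2516]
tcp_rot: [[0.0, -0.026, 1.0], [0.0, 1.0, 0.026], [-1.0, 0.0, 0.0]]
force: [0.2, -1.1, 0.6]
opening: 0.099
```

Run:
```python
from h import *
from rig import bot
s=bot.read_state();print(s['time_s'],s['position'],s['tcp_rot'].round(4).tolist(),s['opening']*87,s['force'],s['moment'])
for th in range(0,55,5):
    t=np.radians(th);print(th,((-.22*np.cos(t)+.006*np.sin(t)+.22)*1000).round(1),((.22*np.sin(t)+.006*np.cos(t)-.006)*1000).round(1))
```

```text
12.2 [0.44027994 0.20586408 0.2515696 ] [[0.0004, -0.0261, 0.9997], [0.0, 0.9997, 0.0261], [-1.0, 0.0, 0.0004]] 8.619929465372811 [ 0.1943417  -1.09524489  0.63369323] [ 0.01749763 -0.14724998  0.06837046]
0 0.0 0.0
5 1.4 19.2
10 4.4 38.1
15 9.0 56.7
20 15.3 74.9
25 23.1 92.4
30 32.5 109.2
35 43.2 125.1
40 55.3 140.0
45 68.7 153.8
50 83.2 166.4
```

The bar is gripped (opening 8.6 mm, sideways force near zero). Raising along the arc to 15° first.

{"method": "step_arm", "body": {"motion": [[[0,0,0,0.4,0,7,0],[0,0,0,1.4,0,19.2,0],[0,0,0,2.5,0,29,0],[0,0,0,4.4,0.1,38.1,0],[0,0,0,6.5,0.2,47.5,0],[0,0,0,9,0.2,56.7,0],[0,0,0,9,0.2,56.7,0],[0,0,0,9,0.2,56.7,0],[0,0,0,9,0.2,56.7,0]]]}}

```text
time_s: 12.95
position: [0.4488, 0.206, 0.3079]
tcp_rot: [[-0.001, -0.026, 1.0], [0.0, 1.0, 0.026], [-1.0, 0.0, -0.001]]
force: [0.2, 0.6, -3.6]
opening: 0.102
```

Run:
```python
from h import *
from rig import bot
s=bot.read_state();print(s['time_s'],s['position'],s['tcp_rot'].round(4).tolist(),s['opening']*87,s['force'],s['moment'])
c=bot.capture('side');crop(c,'side10.png',260,110,380,280,4)
s=bot.read_state();print(s['position'],s['force'])
```

```text
12.95 [0.44881118 0.20602389 0.30785547] [[-0.0007, -0.0259, 0.9997], [0.0001, 0.9997, 0.0259], [-1.0, 0.0001, -0.0007]] 8.881717142596564 [ 0.20885088  0.59250647 -3.63480014] [ 0.13039606 -0.12620486 -0.04661371]
[0.4488213  0.20602746 0.30773842] [-0.09001478  0.82859347 -3.14350598]
```

View pics/side10.png

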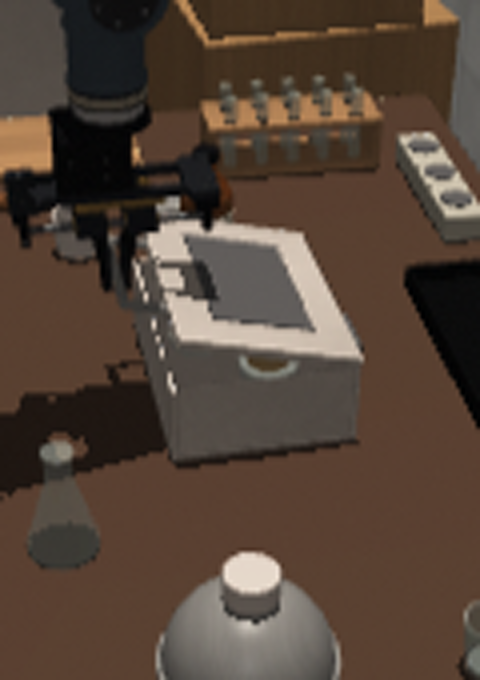

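The lid is rising, with the bar held at about 3.4 N. Disc still on the crown (250,585). Continuing to 40°.

{"method": "step_arm", "body": {"motion": [[[0,0,0,3,0,9,0],[0,0,0,6.3,0.2,18.2,0],[0,0,0,10,0.3,27,0],[0,0,0,14.1,0.4,35.7,0],[0,0,0,18.6,0.5,44.2,0],[0,0,0,23.5,0.6,52.5,0],[0,0,0,28.7,0.7,60.6,0],[0,0,0,34.2,0.9,68.4,0],[0,0,0,40.1,1,76,0],[0,0,0,46.3,1.2,83.3,0],[0,0,0,46.3,1.2,83.3,0],[0,0,0,46.3,1.2,83.3,0]]]}}

```text
time_s: 14.0
position: [0.4934, 0.2073, 0.3912]
tcp_rot: [[-0.008, -0.026, 1.0], [-0.0, 1.0, 0.026], [-1.0, -0.0, -0.008]]
force: [-7.3, 1.7, 1.2]
opening: 0.104
```

Run:
```python
from h import *
from rig import bot
s=bot.read_state();print(s['time_s'],s['position'],s['tcp_rot'].round(4).tolist(),s['opening']*87,s['force'],s['moment'])
c=bot.capture('side');crop(c,'side11.png',260,90,380,280,3.15) if 0 else cv2.imwrite('pics/side11.png',cv2.resize(c['frame'][100:290,250:400,::-1],None,fx=3,fy=3))
s=bot.read_state();print(s['position'],s['force'])
```

```text
14.0 [0.49335963 0.20733502 0.39121055] [[-0.0084, -0.026, 0.9996], [-0.0004, 0.9997, 0.026], [-1.0, -0.0001, -0.0084]] 9.036089012074878 [-7.26240195  1.65664818  1.21889787] [0.20402318 1.20584975 0.02067704]
[0.49322128 0.2073475  0.39098445] [-6.76914011  1.06719662  1.42061176]
```

View pics/side11.png

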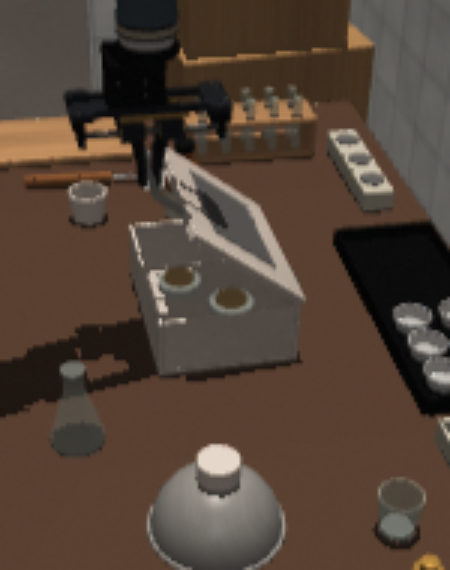

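The lid is about 40° open and the disc is still on the crown (218,465). Fx is −7 N, so my arc runs a few mm too far inward. I'll measure the lid's angle with the cameras before finishing.

```bash
cat > lid.py <<'E'
from h import *
from rig import bot
xb=np.array([.9997,.026]);H=np.array([.660,.212]);yb=np.array([-.026,.9997])
def run(tag):
    for n in('side','top'):
        c=bot.capture(n);pickle.dump(c,open(f'{n}_{tag}.pkl','wb'))
        P=cloud(c);q=P[...,:2]-H;a=q@xb;b=q@yb;z=P[...,2]
        m=(a>-.19)&(a<.0)&(abs(b)<.115)&(z>.10)&(z<.28)&np.isfinite(z)
        th=np.radians(42)
        for it in range(6):   # top face: line z-.0805 = -tan*a + .012/cos
            d=(z-.0805)*np.cos(th)+a*np.sin(th)
            l=-a*np.cos(th)+(z-.0805)*np.sin(th)
            mm=m&(abs(d-.012)<.007)&(l>.02)&(l<.175)&(abs(b)>.04 if n=='top' else True)
            A=np.c_[a[mm],np.ones(mm.sum())];s,r=np.linalg.lstsq(A,z[mm],rcond=None)[:2];th=np.arctan(-s[0])
        A=np.c_[a[mm],b[mm],np.ones(mm.sum())];s=np.linalg.lstsq(A,z[mm],rcond=None)[0]
        print(n,mm.sum(),'angle',np.degrees(th).round(2),'line at a=0',s.round(4), 'hinge off normal mm',((s[2]-.0805)*np.cos(th)*1e3-12).round(2))
    s=bot.read_state();print(s['time_s'],s['position'],s['force'])
E
python3 -c "
import lid;lid.run('a')"
```

```text
side 676 angle 38.23 line at a=0 [-0.7879  0.0027  0.0995] hinge off normal mm 2.93
top 1273 angle 38.14 line at a=0 [-0.7837 -0.0021  0.0981] hinge off normal mm 1.82
14.15 [0.49312436 0.20736356 0.39083562] [-5.93858534  1.5011159   2.36777638]
```

Both cameras give about 38.2°: the bar has slid some 4.6 mm down the pads as it turned. The hinge geometry agrees with my estimate in x. Continuing with corrected numbers, then I'll trim using the cameras.

{"method": "step_arm", "body": {"motion": [[[0,0,0,1,0,4,0],[0,0,0,4,0.1,8,0],[0,0,0,7,0.2,12,0],[0,0,0,10,0.3,16,0],[0,0,0,14,0.4,20,0],[0,0,0,18,0.5,24,0],[0,0,0,22,0.6,28,0],[0,0,0,25,0.7,31,0],[0,0,0,27,0.7,33,0],[0,0,0,27,0.7,33,0],[0,0,0,27,0.7,33,0],[0,0,0,27,0.7,33,0]]]}}

```text
time_s: 15.15
position: [0.5241, 0.208, 0.4242]
tcp_rot: [[0.004, -0.026, 1.0], [0.001, 1.0, 0.026], [-1.0, 0.001, 0.004]]
force: [6.0, 3.5, -12.1]
opening: 0.1
```

```bash
python3 -c "
import lid;lid.run('b');from rig import bot;s=bot.read_state();print(s['tcp_rot'].round(4).tolist(),s['opening']*87,s['moment'])"
```

```text
side 0 angle -0.0 line at a=0 [0. 0. 0.] hinge off normal mm -92.5
top 781 angle 50.14 line at a=0 [-1.1939 -0.0041  0.1027] hinge off normal mm 2.26
15.25 [0.5240351  0.20804587 0.42412318] [  5.61556535   2.43756652 -11.92130105]
[[0.0039, -0.0256, 0.9997], [0.001, 0.9997, 0.0256], [-1.0, 0.0009, 0.0039]] 8.720409008681184 [ 0.55778308 -0.93432426 -0.00411916]
```

The top view gives 50.1°, and bar kinematics give 50.3°. There is about 13 N of outward tension along the arm of the lid, so I'll ease that radially and re-measure.

{"method": "step_arm", "body": {"motion": [[[0,0,0,0.5,0,-0.7,0],[0,0,0,1,0,-1.4,0],[0,0,0,1.4,0,-1.8,0],[0,0,0,1.4,0,-1.8,0],[0,0,0,1.4,0,-1.8,0],[0,0,0,1.4,0,-1.8,0]]]}}

```text
time_s: 15.75
position: [0.5235, 0.2081, 0.423]
tcp_rot: [[-0.001, -0.026, 1.0], [0.0, 1.0, 0.026], [-1.0, 0.0, -0.001]]
force: [-0.3, 3.3, -4.5]
opening: 0.102
```

```bash
sed -i 's/radians(42)/radians(50)/' lid.py; python3 -c "
import lid;lid.run('c');from rig import bot;s=bot.read_state();print(s['tcp_rot'].round(4).tolist(),s['opening']*87,s['moment'])
from h import *
c=pickle.load(open('side_c.pkl','rb'));cv2.imwrite('pics/side12.png',cv2.resize(c['frame'][90:290,250:400,::-1],None,fx=3,fy=3))
c=pickle.load(open('top_c.pkl','rb'));cv2.imwrite('pics/top12.png',c['frame'][:,:,::-1])
"
```

```text
side 399 angle 49.75 line at a=0 [-1.1811  0.0014  0.1035] hinge off normal mm 2.88
top 778 angle 49.83 line at a=0 [-1.1811 -0.0039  0.1021] hinge off normal mm 1.93
15.85 [0.52353525 0.20806063 0.42299938] [-1.21765027  4.56280547 -2.62466005]
[[-0.0005, -0.0261, 0.9997], [0.0003, 0.9997, 0.0261], [-1.0, 0.0003, -0.0005]] 8.94112496662153 [ 0.56020479  0.26965043 -0.02769669]
```

View pics/side12.png

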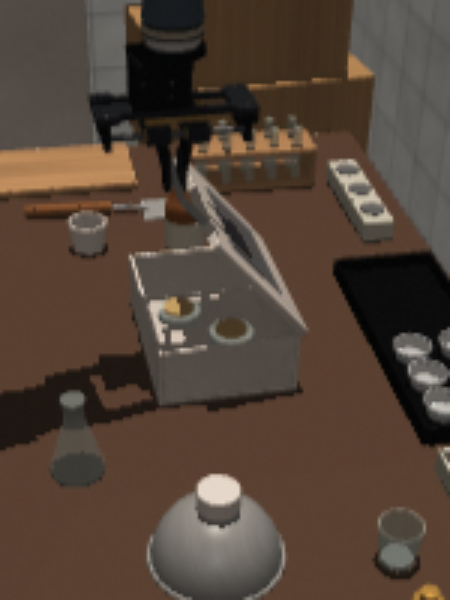

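View pics/top12.png

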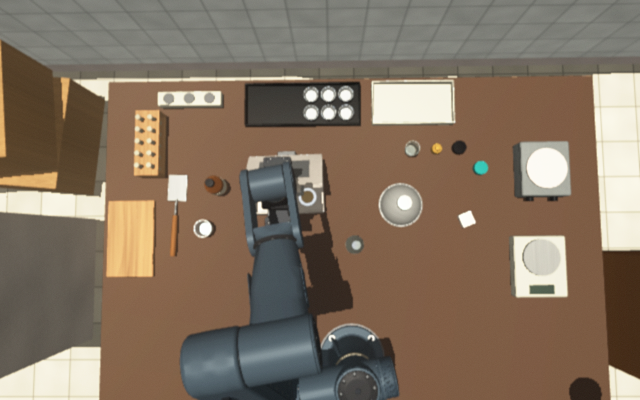

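Both views give about 49.8°, the disc is on the crown at side (218,492), and all bystanders are in place. Holding a second to check for creep.

{"method": "step_arm", "body": {"motion": [[[0,0,0,0,0,0,0],[0,0,0,0,0,0,0],[0,0,0,0,0,0,0],[0,0,0,0,0,0,0],[0,0,0,0,0,0,0],[0,0,0,0,0,0,0],[0,0,0,0,0,0,0],[0,0,0,0,0,0,0],[0,0,0,0,0,0,0],[0,0,0,0,0,0,0],[0,0,0,0,0,0,0],[0,0,0,0,0,0,0]]]}}

```text
time_s: 16.85
position: [0.5236, 0.2081, 0.423]
tcp_rot: [[-0.001, -0.026, 1.0], [0.0, 1.0, 0.026], [-1.0, 0.0, -0.001]]
force: [-2.2, 3.0, -0.5]
opening: 0.103
```

```bash
python3 -c "
import lid;lid.run('d')
from h import *
for n,(x0,y0,x1,y1) in(('top',(380,180,425,230)),('side',(305,240,345,272))):
    c=pickle.load(open(n+'_d.pkl','rb'));f=c['frame'].astype(int);m=np.zeros((400,640),np.uint8);m[y0:y1,x0:x1]=((f.min(2)>(225 if n=='top' else 170))*255)[y0:y1,x0:x1]
    k,l,st,ce=cv2.connectedComponentsWithStats(m)
    for i in range(1,k):
        if st[i,4]>20: print(n,ce[i].round(2),plane(c,*ce[i],.094).round(4))
for n in('top','side'):
    a=pickle.load(open(n+'0.pkl','rb'))['frame'];b=pickle.load(open(n+'_d.pkl','rb'))['frame']
    pts={'flask':(.372,-.013,.05),'beaker':(.691,-.21,.025),'weight':(.693,-.294,.02),'tile':(.457,-.391,.02)}
    for k,p in pts.items():
        u,v=proj(pickle.load(open(n+'_d.pkl','rb')),p);u,v=int(u),int(v);w=12
        A=cv2.cvtColor(b[v-w:v+w,u-w:u+w],cv2.COLOR_RGB2GRAY).astype(np.float32);B=cv2.cvtColor(a[v-w:v+w,u-w:u+w],cv2.COLOR_RGB2GRAY).astype(np.float32)
        print(n,k,np.round(cv2.phaseCorrelate(B,A)[0],2))
"
```

```text
side 408 angle 49.69 line at a=0 [-1.1786  0.0047  0.1035] hinge off normal mm 2.85
top 782 angle 49.79 line at a=0 [-1.1798 -0.0034  0.1022] hinge off normal mm 1.98
16.95 [0.52354966 0.20807361 0.42296965] [-3.33167301  4.35818262 -0.75196804]
top [404.26 202.15] [ 0.5093 -0.173   0.094 ]
side [322.42 252.61] [ 0.5102 -0.1712  0.094 ]
top flask [-0.11  0.06]
top beaker [ 0.   -0.29]
top weight [0.09 0.21]
top tile [0.07 0.01]
side flask [ 0.   -0.06]
side beaker [-0.01  0.  ]
side weight [ 0.04 -0.06]
side tile [ 0.02 -0.02]
```

The lid angle has moved by no more than 0.1° over the second, and the disc and bystanders haven't moved. Handing in.

```bash
python3 -c "
from rig import bot
print(bot.hand_in())
s=bot.read_state();print(s['time_s'],s['position'],s['force'])"
```

```text
the job is handed in; nothing more can be done
None
the job is handed in; nothing more can be done
```

I balanced the round white disc flat on the bowl's crown and let go. Then I raised the lamp lid by its bar and handed in at about 17 s, still gripping the bar.

**Last checks:**
- **Lid:** the depth fits gave 49.7° (side) and 49.8° (top), and the bar position gave about 50.0°. Over a 1 s hold, the angle changed by no more than 0.1°.
- **Disc:** it is within about 2 mm of the crown and did not move while the lid was raised. The side view shows it level to about 2°. The top view's depth fit came out about 7° tilted, which I put down to depth noise.
- **Bystanders:** the flask, beaker, weight and tile had not moved by more than 0.3 px. I checked the reagent, crucible and spatula only by eye, in the pictures.

**What disagreed:**
- The bar slid about 5 mm down the finger pads as the lid turned. The lid therefore read 38° at the planned 40°, and I corrected the rest of the lift from the camera angle.
- I eased off a brief pull of about 13 N on the bar.
- During the last hold the force on the tool still drifted by a few newtons, which suggests slight creep in the grip.

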